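# Zero the haematocrit reader

### The arm

A 7-joint arm with a two-finger parallel gripper is mounted at the origin on the work surface. World frame = base frame: x ahead of the robot, y to its left, z up, the work surface at z = 0. Lengths are in mm, angles in rad, forces in N, time in s.
With the tool pointing down it reaches from about 400 to 900 mm from the base axis. Payload 5.6 kg.
Tool frame: the origin (TCP) lies midway between the tips of the shut fingers; the grasp point (between the pads) lies 19 mm behind it; z points along the fingers, y is the line along which they close (so a half turn about z gives the same grasp; the last joint's range is limited). The gripper opens to 92 mm and grips with 3 to 60 N. Pads are 20 mm wide; open, the fingers measure 128 mm over their backs; the gripper's body (75 mm by 189 mm) begins 69 mm behind the grasp point.
Start: joints at [1.076, 0.468, -0.012, 1.603, 0.006, 1.071, -0.056], TCP at [283.742, -584.807, 214.592] pointing down, gripper open.
Joint ranges: [-2.53, 2.53], [-0.31, 2.02], [-1.57, 1.55], [0.28, 2.44], [-1.29, 4.43], [0.15, 1.84], [-2.92, 2.92]. Speed limits (rad/s): [2.57, 2.57, 3.14, 3.14, 3.14, 3.14, 3.14].

### API

Orientations are given as a rotation vector (axis times angle).
In Python, from cell import robot, grip, kin, viewer gives the robot as it stands. Calls block until the motion is done:
- robot.movep(position, orientation): joint-space move of the TCP to a pose.
- robot.servo_line(position, feed=150, rotation=None): straight line of the TCP; rotation=None keeps the orientation; feed is the mean speed in mm/s.
- robot.goto_joints(angles): joint-space move.
- grip(opening, newtons=None): opening from 0.0 (shut) to 1.0 (fully open); newtons is the grip in N (None keeps the last); returns when the fingers have stopped.
- robot.hold(seconds).
- kin.ik(position, orientation): joint angles nearest the present ones, or None.
- robot.observe(): the state.
- viewer.read_camera(name): name is "scene" or "top"; returns the picture (384x512x3 uint8, red, green, blue); there is no depth.
- viewer.camera_info(name): a dict with "camera_matrix" (3x3 intrinsics, pixels), "R" (3x3) and "t" (3): a world point X has camera coordinates R X + t. Camera axes: x right, y down, z forward; pixel columns grow to the right and rows downward; lengths in mm; the calibration is good to about 2 mm. A picture is of the moment at which its call begins. camera_info takes no time and is no camera call.
A pose or a line that the arm cannot do raises robot.IKError and nothing moves.
- robot.job_done(): hands the job in; it is judged then, once.
Trained networks look in the newest picture that a camera, given by its name, has taken for a name from the list of things; names that differ only in an ending like _2 or _b are one class to them, and where a whole thing is asked for, a point or a joint stands for the part that bears it (a point fixed in the world has none). Each returns a list of dicts, best first, with "confidence" (0 to 1); they miss things now and then, are a little off and sometimes report something else, mostly with a low value. They report only what shows in the picture. A call takes as long as a camera call.
- viewer.silhouettes(name, camera): "mask" (384x512 bool, what is visible of it).
- viewer.pinpoint(name, camera): "at" ([x, y, z] in mm, in the coordinates of the camera as it stood for that picture, good to about 4 mm: a listed point, or the origin of a listed thing).
The state is a dict: "t": time; "joints": joint angles; "joint_velocities": joint speeds; "joint_torque": joint torques, N m; "tcp_pos": TCP position; "tcp_rot": TCP orientation; "contact_force": force on the tool from outside, world axes, zero at the start; "wrist_torque": the same for the moment, N m; "grip_width": opening from 0.0 (shut) to 1.0 (fully open); "grip_force": force on a finger pad.
Only numpy, scipy, OpenCV 4.12 (cv2) and the standard library are available. Lean on these libraries where they do the work, as an engineer would, in place of code of your own. Each camera call takes 0.05 s, during which the arm holds its last target. There are 200 camera calls.

### The job

Get the haematocrit reader ready for reading the capillary tube in it: push the white tube slide fully home towards the middle of the reader, and turn the disc, which has finger holes for this, until the 100 line - the one dark line that runs all the way from hub to rim - lies right under the hairline of the clear bridge. It is all fingertip work: do not take hold of the slide or pick anything up, and leave the other things on the counter where they are.

Things in the scene. Friction and masses are not known exactly. Their poses are not given: they have to be found in the camera images.
- reader: Haematocrit reader, fixed to the counter: round dark steel base 236 mm across, its top 22 mm high, a pale disc turning on it, and a clear bridge over the disc. Origin: on the counter, under the disc's axis; z up; x points from the axis along the bridge. The bridge stands at its outer end on a grey foot 46 mm wide, 111 to 169 mm from the axis; a steel nut on the axis is 60 mm high.
- disc (a joint): Angle of the disc (rad), counter-clockwise from above; 0 or any whole turn (6.283): 100 line right under the hairline. Starts between 0.75 and 5.53. No end stops; stays where it is left (friction 0.07 N m). Disc: 220 mm across, underside 24 mm and top 36 mm above the counter. The 100 line is its only line from hub to rim, 2.6 mm wide; short scale lines round the rim, a fine spiral inside.
- line_end (a point): Point on the 100 line at the disc's rim, on the disc's top face, 106 mm from the axis; turns with the disc.
- hairline_end (a point): Fixed point on the hairline, the thin dark line along the middle of the bridge, 106 mm from the axis, on the bridge's top face. The bridge is a fixed clear bar 36 mm wide, underside 42 mm and top 48 mm above the counter, from 11 mm behind the axis to 169 mm along the reader's x. The disc passes under it; fingers cannot.
- finger_hole_a (a point): Centre of the finger hole a quarter turn counter-clockwise (from above) of the 100 line, at the height of the disc's top face; turns with the disc. Both finger holes are round, 40 mm in diameter, centred 82 mm from the axis, and go right through the disc; below them is the base's top, 22 mm above the counter.
- finger_hole_b (a point): Centre of the other finger hole, a quarter turn clockwise of the 100 line, at the height of the disc's top face; turns with the disc.
- tube_slide (a joint): How far the tube slide stands out from home (m): 0 fully home at its stop, starts 0.014 to 0.028, outer stop 0.030. Slides along the reader's x, stays where it is left, takes about 2 N to push. Its grip is a white block on the bridge, 20 mm along it, 26 mm wide, 48 to 66 mm above the counter, outer face 136 mm from the axis when home; a clear strip with the capillary tube runs inwards from it.
- slide_face (a point): Middle of the white block's outer face (the face away from the axis), 58 mm above the counter; moves with the slide.
- slide_top (a point): Middle of the white block's top face, 66 mm above the counter; moves with the slide.
- clay_tray: Bystander, loose: white tray of tube sealing clay, 75 x 50 x 16 mm, near the reader's rim. Origin: centre of its underside, as for all bystanders.
- tube_vial: Bystander, loose: upright clear vial of capillary tubes, 33 mm across, 75 mm high, near the reader's rim.
- dropper_bottle: Bystander, loose: upright amber dropper bottle, 38 mm across, 98 mm high, near the reader's rim.
- tally_counter: Bystander, loose: round steel tally counter, 48 mm across, 23 mm high, near the reader's rim.
- slide_box: Bystander, loose: grey and white slide box, 88 x 103 x 34 mm, right of the reader.
- pen: Bystander, loose: pen lying to the right beyond the reader, 130 mm long, 11 mm high.
- mouse: Bystander, loose: black computer mouse, 101 x 64 x 32 mm, left of the reader.
- lab_timer: Bystander, loose: small white timer standing on edge, 62 mm wide, 84 mm high, left of the reader.

How it is judged:
By the outcome, as a careful person would: the job done as asked, in the order asked, and still so for the second after the job is handed in, with the robot touching nothing.
It also fails if it takes over 58 s, if anything falls off the work surface, if the arm or the gripper's body presses on something with over 40 N, if the wrist force passes 120 N, or if a joint passes its speed limit or range.

## Working session

There is one attempt and no reset: what is moved stays moved. The work goes in short steps, each a Python script; the robot and the scene stay as the last script left them, time stands still between calls to the robot, and variables do not carry over. Pictures are saved under pics/ and viewed, at most 10 in all, crops included, and the job is handed in when it is done.

```bash
ls; mkdir -p pics; cat > h.py <<'E'
import numpy as np, cv2
from cell import robot, grip, kin, viewer
def snap(cam,fn=None):
    im=viewer.read_camera(cam)
    if fn: cv2.imwrite('pics/'+fn,im[:,:,::-1])
    return im
def world(at,cam):
    c=viewer.camera_info(cam); return np.array(c['R']).T@(np.array(at)-np.array(c['t']))
def pix(P,cam):
    c=viewer.camera_info(cam); q=np.array(c['camera_matrix'])@(np.array(c['R'])@np.array(P,float)+np.array(c['t'])); return q[:2]/q[2]
def ray(uv,z,cam):
    c=viewer.camera_info(cam);R=np.array(c['R']);o=-R.T@np.array(c['t']);d=R.T@np.linalg.inv(np.array(c['camera_matrix']))@np.array([uv[0],uv[1],1.])
    return o+d*(z-o[2])/d[2]
def pin(n,cam,k=2):
    return [(round(r['confidence'],2),world(r['at'],cam).round(1)) for r in viewer.pinpoint(n,cam)[:k]]
E
python3 - <<'E'
from h import *
for c in('top','scene'):
    snap(c,c+'0.png'); i=viewer.camera_info(c); print(c,(-np.array(i['R']).T@np.array(i['t'])).round(0))
    for n in ['reader','line_end','hairline_end','finger_hole_a','finger_hole_b','slide_face','slide_top','clay_tray','tube_vial','dropper_bottle','tally_counter']: print(n,pin(n,c))
s=robot.observe();print(s['t'],s['tcp_rot'],s['grip_width'])
E
```

```text
pics
top [ 353.  -68. 1277.]
reader [(0.64, array([579.1, -71.8,   1.1]))]
line_end [(0.74, array([ 648. , -151.2,   34.1]))]
hairline_end [(0.75, array([ 478.6, -101.1,   44.2]))]
finger_hole_a [(0.84, array([640.5, -18.4,  32.5])), (0.71, array([ 518. , -123.7,   35.2]))]
finger_hole_b [(0.84, array([640.5, -18.4,  32.5])), (0.71, array([ 518. , -123.7,   35.2]))]
slide_face [(0.47, array([ 435.2, -113.6,   57.4]))]
slide_top [(0.56, array([ 443.5, -109.7,   68. ]))]
clay_tray [(0.72, array([763.6, -88.9,  -0. ]))]
tube_vial [(0.64, array([582.4, 107.2,   4. ]))]
dropper_bottle [(0.64, array([ 4.65e+02,  6.89e+01, -1.00e-01]))]
tally_counter [(0.44, array([722.4,  48.1,  -0. ]))]
scene [1300.  396.  784.]
reader [(0.76, array([577.8, -71.2,  -4.1]))]
line_end [(0.92, array([ 646.2, -150.3,   32.3]))]
hairline_end [(0.96, array([476.7, -98.5,  43.6]))]
finger_hole_a [(0.97, array([641.5, -20.2,  30.9])), (0.86, array([ 516.7, -125.9,   35.2]))]
finger_hole_b [(0.97, array([641.5, -20.2,  30.9])), (0.86, array([ 516.7, -125.9,   35.2]))]
slide_face [(0.49, array([ 437.3, -113.3,   51.6]))]
slide_top [(0.48, array([ 443.9, -111.5,   66.7]))]
clay_tray [(0.56, array([771.3, -90.9,  -4.7]))]
tube_vial [(0.53, array([ 646.5, -150.1,   33.5])), (0.5, array([580. , 107.4,  -2.3]))]
dropper_bottle [(0.68, array([462. ,  71.7,  -5.2]))]
tally_counter [(0.56, array([721.1,  50. ,  -1. ]))]
1.2 [3.06172447e+00 7.03581866e-01 4.38500999e-06] 0.9979790519922663
```

View pics/top0.png

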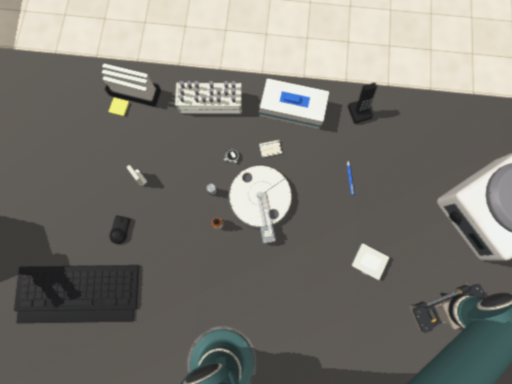

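View pics/scene0.png

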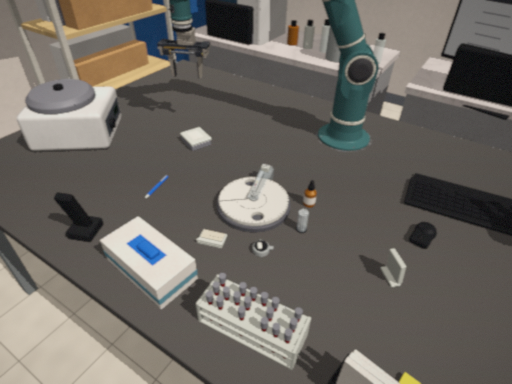

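The views agree with the networks. The reader axis is near (578, -71), the bridge points to about -164°, and the 100 line is at about -49° (top view, around pixel 285,180). The holes are at 41° and -139°, with nothing tall along the 41° to -74° arc. I'll refine the pose briefly, then push the slide.

```bash
cat >> h.py <<'E'
from scipy.spatial.transform import Rotation as Ro
def rot(a):  # tool down, tool x at heading a (rad)
    x=np.array([np.cos(a),np.sin(a),0]);z=np.array([0,0,-1.]);return Ro.from_matrix(np.c_[x,np.cross(z,x),z]).as_rotvec()
def meas(n=4,names=('reader','line_end','hairline_end','finger_hole_a','slide_face','slide_top')):
    out={}
    for c in('top','scene'):
        for _ in range(n):
            viewer.read_camera(c)
            for k in names:
                for j,r in enumerate(viewer.pinpoint(k,c)[:2 if 'hole' in k else 1]):
                    if r['confidence']>.35: out.setdefault((k,c),[]).append(world(r['at'],c))
    return out
E
python3 - <<'E'
from h import *
m=meas(4)
for k,v in m.items(): print(k,np.round(v,1)[:,:2].tolist())
grip(0.0)
ax=np.array([578.4,-71.6]);p=np.radians(-164)
q=robot.observe()['joints']
for r,z in((190,150),(190,56),(146,56)): print(kin.ik([*(ax+r*np.array([np.cos(p),np.sin(p)])),z],rot(p+np.pi)))
for d in range(41,-81,-15):
    a=np.radians(d); print(d,np.round(kin.ik([*(ax+108*np.array([np.cos(a),np.sin(a)])),28],rot(a+np.pi/2)),2))
print(robot.observe()['t'])
E
```

```text
('reader', 'top') [[579.2, -71.1], [576.7, -71.9], [578.3, -72.1], [580.3, -73.5]]
('line_end', 'top') [[648.3, -151.1], [645.4, -153.4], [648.2, -155.5], [647.1, -151.4]]
('finger_hole_a', 'top') [[639.5, -17.6], [517.5, -125.1], [639.1, -17.5], [518.4, -121.3], [516.7, -125.5], [638.4, -18.3], [515.8, -124.6], [638.6, -18.4]]
('slide_face', 'top') [[435.1, -117.5], [689.3, -395.2], [434.6, -114.4], [432.4, -116.6]]
('slide_top', 'top') [[445.7, -114.0], [445.9, -113.0], [447.3, -112.2], [444.0, -111.6]]
('hairline_end', 'top') [[477.2, -103.6], [475.4, -100.4]]
('reader', 'scene') [[577.4, -71.2], [576.1, -69.8], [577.3, -70.1], [576.0, -69.6]]
('line_end', 'scene') [[648.7, -148.5], [647.7, -149.3], [647.9, -151.3], [644.8, -151.1]]
('hairline_end', 'scene') [[768.8, -91.6], [473.5, -98.1], [476.8, -97.3], [473.7, -97.5]]
('finger_hole_a', 'scene') [[515.7, -124.0], [637.6, -17.3], [516.1, -126.4], [641.4, -18.2], [640.9, -16.6], [518.4, -126.8], [512.7, -121.8], [641.6, -23.2]]
('slide_face', 'scene') [[434.3, -114.2], [433.7, -117.1], [435.7, -115.9], [640.5, -19.7]]
('slide_top', 'scene') [[637.3, -18.4], [443.6, -108.8], [442.2, -108.4], [442.7, -110.2]]
[ 0.48454122  0.18260401 -0.28501193  2.19350633  0.07310647  0.77403262
 -1.13984619]
[ 0.40948979  0.36115338 -0.21317059  2.25930891  0.14755567  0.53340472
 -1.20914333]
[ 0.36708989  0.4095577  -0.22350147  2.17544601  0.1638231   0.57182687
 -1.26813122]
41 [ 0.41  0.83 -0.68  1.65  0.64  0.89  0.19]
26 [ 0.39  0.83 -0.61  1.61  0.57  0.89  0.02]
11 [ 0.38  0.82 -0.52  1.59  0.49  0.87 -0.14]
-4 [ 0.36  0.8  -0.43  1.58  0.41  0.86 -0.3 ]
-19 [ 0.34  0.78 -0.35  1.59  0.33  0.83 -0.47]
-34 [ 0.33  0.75 -0.27  1.62  0.25  0.81 -0.64]
-49 [ 0.33  0.73 -0.21  1.66  0.19  0.78 -0.82]
-64 [ 0.32  0.7  -0.15  1.71  0.15  0.75 -1.02]
-79 [ 0.31  0.66 -0.11  1.77  0.1   0.71 -1.23]
5.35
```

```bash
python3 - <<'E'
from h import *
ax=np.array([577.9,-71.3]);p=np.radians(-163.6);u=np.array([np.cos(p),np.sin(p)])
P=lambda r,z:[*(ax+r*u),z]
robot.movep(P(178,110),rot(p+np.pi)); robot.servo_line(P(178,56),feed=120)
robot.servo_line(P(160,56),feed=80)
f0=np.array(robot.observe()['contact_force'])
r=160
while r>134:
    r-=2; robot.servo_line(P(r,56),feed=40)
    s=robot.observe(); f=(np.array(s['contact_force'])-f0)[:2]@u
    print(r,f.round(1),round((np.array(s['tcp_pos'][:2])-ax)@u,1))
    if f>9: break
robot.servo_line(P(r+15,56),feed=80); robot.servo_line(P(r+15,110),feed=150)
snap('top','top1.png')
m=meas(3,('slide_top','slide_face'))
for k,v in m.items(): print(k,[(np.round((w[:2]-ax)@u,1)) for w in v])
print(robot.observe()['t'])
E
```

```text
158 0.1 158.0
156 0.8 156.1
154 0.3 154.1
152 1.4 151.9
150 0.5 149.8
148 0.4 147.7
146 3.0 146.5
144 7.9 146.4
142 11.5 146.3
('slide_top', 'scene') [np.float64(126.4), np.float64(134.8), np.float64(129.7)]
('slide_face', 'scene') [np.float64(135.9), np.float64(138.3), np.float64(132.9)]
12.15
```

```bash
cat >> h.py <<'E'
ax=np.array([577.9,-71.3])
def hp(deg,z,r=108):
    a=np.radians(deg); return [*(ax+r*np.array([np.cos(a),np.sin(a)])),z],rot(a+np.pi/2)
def go(deg,z=28,feed=60): p,o=hp(deg,z); robot.servo_line(p,feed=feed,rotation=o)
def ang(n=4):
    m=meas(n,('line_end','finger_hole_a'));L=[];H=[]
    for (k,c),v in m.items():
        for w in v:
            d=w[:2]-ax;a=np.degrees(np.arctan2(d[1],d[0]))
            (L if 'line' in k else H).append(round(a,1))
    return L,H
E
python3 - <<'E'
from h import *
robot.movep(*hp(40.8,110)); grip(34/92)
go(40.8,45,150)
f0=np.array(robot.observe()['contact_force'])
go(40.8,28,40)
print((np.array(robot.observe()['contact_force'])-f0).round(1),robot.observe()['grip_width'],robot.observe()['t'])
for d in np.linspace(32,-70,12):
    go(d,28,70)
    s=robot.observe();f=(np.array(s['contact_force'])-f0).round(1)
    if np.linalg.norm(f)>15: print('big',d,f);break
print(f,s['t'],s['tcp_pos'])
snap('scene','sc2.png');print(ang(2))
E
```

```text
[ 0.9 -0.4  0.6] 0.3709477385142405 15.3
[-0.7  0.4  0.7] 20.0833 [ 615.44064835 -172.57418168   28.12219641]
([np.float64(-153.3), np.float64(-153.8), np.float64(-155.4), np.float64(-153.8)], [np.float64(115.2), np.float64(-65.0), np.float64(114.5), np.float64(-65.0), np.float64(-64.4), np.float64(-63.8), np.float64(115.3)])
```

View pics/sc2.png

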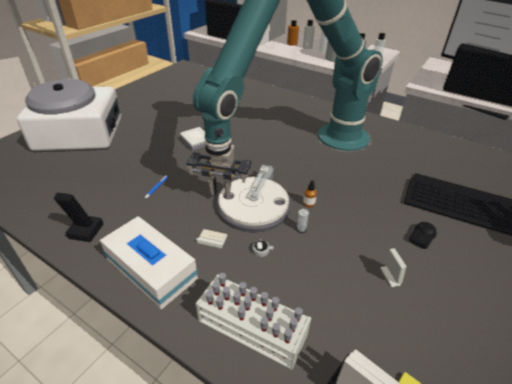

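The view shows the disc turning with the finger in the hole, and the bystanders haven't moved. Next I'll go a little short of the target and measure carefully.

```bash
cat >> h.py <<'E'
def fine(n=12):
    m=meas(n,('line_end','hairline_end','finger_hole_a'))
    for c in('top','scene'):
        g=lambda k:np.array([w[:2] for w in m.get((k,c),[]) if np.linalg.norm(w[:2]-ax)<125])
        H=g('finger_hole_a');d=H-ax
        t=np.radians(-74);s=d@[np.cos(t),np.sin(t)]>0
        A,B=np.median(H[s],0) if s.any() else None,np.median(H[~s],0) if (~s).any() else None
        print(c,'A',A,'B',B)
        if A is not None and B is not None:
            print('  mid',(A+B)/2,'disc line by holes',np.degrees(np.arctan2(*(A-B)[::-1]))-90)
        for k in('line_end','hairline_end'):
            w=g(k)
            if len(w):
                a=np.degrees(np.arctan2(w[:,1]-ax[1],w[:,0]-ax[0]))%360-360
                print('  ',k,len(w),'ang',np.median(a).round(2),'sem',(a.std()/len(a)**.5).round(2),np.median(w,0).round(1))
    print(robot.observe()['t'])
E
python3 - <<'E'
from h import *
go(-74,28,70);go(-78,28,40); fine(12)
E
```

```text
top A [ 602.33574301 -150.22514686] B [552.87188713   7.7902501 ]
  mid [577.60381507 -71.21744838] disc line by holes -162.61821664079176
   line_end 10 ang -161.74 sem 0.21 [ 475. -105.]
   hairline_end 12 ang -163.65 sem 0.2 [ 476.6 -100.9]
scene A [ 603.1603788  -152.16642941] B [554.31991044   7.44518119]
  mid [578.74014462 -72.36062411] disc line by holes -162.9861139666874
   line_end 12 ang -163.36 sem 0.25 [ 474.8 -102.3]
   hairline_end 12 ang -165.81 sem 12.56 [474.1 -97.6]
26.1333
```

```bash
cat >> h.py <<'E'
def rays(n,names=(('line_end',36),('hairline_end',48),('finger_hole_a',36))):
    Z=dict(names)
    m=meas(n,[k for k,_ in names]);o={}
    for (k,c),v in m.items():
        v=[w for w in v if np.linalg.norm(w[:2]-ax)<125]
        for w in v:
            q=ray(pix(w,c),Z[k],c)[:2]; kk=k
            if 'hole' in k: kk=k[-1] if q[1]<ax[1] else 'b'
            o.setdefault((kk,c),[]).append(q)
    for k in sorted(o):
        w=np.array(o[k]);print(k,len(w),np.median(w,0).round(1),w.std(0).round(1))
    for c in('top','scene'):
        try:
            g=lambda k:np.median(o[(k,c)],0)
            mid=(g('a')+g('b'))/2; A=lambda d:np.degrees(np.arctan2(d[1],d[0])).round(2)
            print(c,'mid',mid.round(1),'holes',A(g('a')-g('b'))-90,'line',A(g('line_end')-mid),'hair',A(g('hairline_end')-mid))
        except KeyError as e: print(c,'missing',e)
    print(robot.observe()['t'])
E
python3 - <<'E'
from h import *
out=[]
for c in('top','scene'):
    im=np.mean([viewer.read_camera(c).astype(float) for _ in range(4)],0).astype(np.uint8)
    cv2.imwrite(f'pics/raw_{c}.png',im[:,:,::-1])
    u,v=pix([530,-88,40],c).astype(int); out.append(cv2.resize(im[v-32:v+32,u-32:u+32],(400,400),interpolation=cv2.INTER_CUBIC)); print(c,u,v)
cv2.imwrite('pics/crop1.png',np.hstack(out)[:,:,::-1])
rays(10)
E
```

```text
top 263 208
scene 256 186
('a', 'scene') 10 [ 606.7 -148.5] [1.8 1.5]
('a', 'top') 10 [ 602.4 -149.3] [0.9 1.5]
('b', 'scene') 10 [553.9   6.9] [2.  1.8]
('b', 'top') 9 [552.8   6.8] [1.4 1.8]
('hairline_end', 'scene') 10 [474.9 -97.4] [1.5 1.2]
('hairline_end', 'top') 10 [ 476.4 -100.7] [1.3 1.3]
('line_end', 'scene') 10 [ 476.5 -101. ] [2.2 1.7]
('line_end', 'top') 9 [ 475.7 -104.9] [1.  1.6]
top mid [577.6 -71.2] holes -162.36 line -161.74 hair -163.77
scene mid [580.3 -70.8] holes -161.23000000000002 line -163.8 hair -165.84
30.5333
```

View pics/crop1.png

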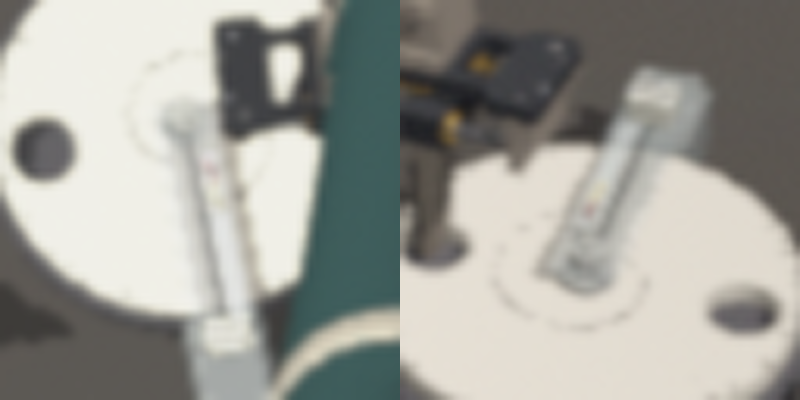

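The crops show a dark line along the bridge in both views, at top (205,160)→(235,315) and scene (590,250)→(640,140). Both cameras put the 100 line about 2° short of the hairline, so I'll push 1.8° further, withdraw and check.

```bash
python3 - <<'E'
from h import *
go(-79.8,28,20); go(-78.5,28,30); p,o=hp(-78.5,100); robot.servo_line(p,feed=150)
p,o=hp(-78.5,130,230); robot.servo_line(p,feed=250)
out=[]
for c in('top','scene'):
    im=np.mean([viewer.read_camera(c).astype(float) for _ in range(4)],0).astype(np.uint8)
    u,v=pix([520,-88,40],c).astype(int); out.append(cv2.resize(im[v-25:v+25,u-25:u+25],(400,400),interpolation=cv2.INTER_CUBIC)); 
cv2.imwrite('pics/crop2.png',np.hstack(out)[:,:,::-1])
rays(10)
E
```

```text
('a', 'scene') 9 [ 604.7 -148.2] [2.7 2.4]
('a', 'top') 9 [ 601.  -150.4] [1.2 1.1]
('b', 'scene') 10 [556.    6.6] [2.1 2.4]
('b', 'top') 10 [557.7   8.8] [1.8 1.7]
('hairline_end', 'scene') 10 [473.8 -98.5] [1.5 1.2]
('hairline_end', 'top') 8 [ 476.8 -101.8] [1.7 1.8]
('line_end', 'scene') 10 [477.4 -98.5] [2.3 1.9]
('line_end', 'top') 10 [ 474.7 -102.4] [1.3 1.1]
top mid [579.3 -70.8] holes -164.78 line -163.2 hair -163.17
scene mid [580.4 -70.8] holes -162.51999999999998 line -164.94 hair -165.45
36.7833
```

View pics/crop2.png

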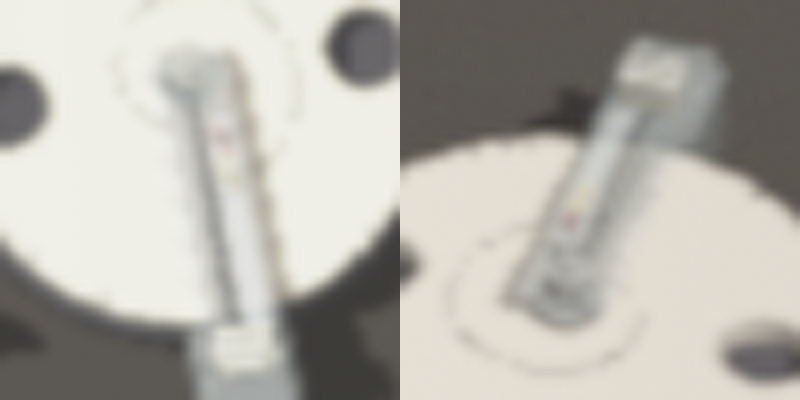

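```bash
python3 - <<'E'
from h import *
m=meas(15,('line_end','hairline_end'));Z={'line_end':36,'hairline_end':48}
for c in('top','scene'):
    r={}
    for k in Z:
        w=np.array([ray(pix(x,c),Z[k],c)[:2] for x in m[(k,c)] if np.linalg.norm(x[:2]-ax)<125])
        r[k]=np.degrees(np.arctan2(w[:,1]-ax[1],w[:,0]-ax[0]))%360-360
        print(c,k,len(w),r[k].mean().round(2),(r[k].std()/len(w)**.5).round(2))
s=meas(2,('slide_face','clay_tray','tally_counter','tube_vial','dropper_bottle'))
for k,v in s.items(): print(k,np.round(np.median(v,0)[:2],0))
print(robot.observe()['t'])
E
```

```text
top line_end 15 -163.39 0.29
top hairline_end 14 -163.67 0.21
scene line_end 14 -164.77 0.14
scene hairline_end 13 -157.29 7.89
('slide_face', 'top') [ 448. -111.]
('clay_tray', 'top') [766. -90.]
('tally_counter', 'top') [744. -20.]
('tube_vial', 'top') [583. 105.]
('dropper_bottle', 'top') [465.  70.]
('slide_face', 'scene') [ 450. -111.]
('clay_tray', 'scene') [770. -89.]
('tally_counter', 'scene') [720.  51.]
('tube_vial', 'scene') [580. 106.]
('dropper_bottle', 'scene') [461.  74.]
42.4833
```

```bash
python3 -c "
from h import *
print(robot.job_done())"
```

```text
the job is handed in; nothing more can be done
None
```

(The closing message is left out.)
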